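# Clamp the ultrasound probe in its V-block cradle

## Robot

A 6-joint arm with a two-finger parallel gripper is mounted at the origin on the work surface. World frame = base frame: x ahead of the robot, y to its left, z up, the work surface at z = 0. Lengths are in m, angles in rad, forces in N, time in s.
With the tool pointing down it reaches from about 0.275 to 0.85 m from the base axis. Payload 19 kg.
Tool frame: the origin (TCP) lies between the finger pads; the fingertips stand 11 mm ahead of it and the grasp point (between the pads) lies 8 mm behind it; z points along the fingers, y is the line along which they close (so a half turn about z gives the same grasp; the last joint's range is limited). The gripper opens to 85 mm and grips with 20 to 120 N. Pads are 22 mm wide; open, the fingers measure 114 mm over their backs; the gripper's body (76 mm by 85 mm) begins 54 mm behind the grasp point. The pads swing forward as they close: fully open they stand 13 mm farther back than shut.
Start: joints at [1.087, 0.15, 1.437, -0, 1.554, -0.134], TCP at [0.197, 0.54, 0.242] pointing down, gripper open.
Joint ranges: [-2.8, 2.8], [-0.68, 2.1], [0.12, 2.68], [-1.39, 4.53], [0.16, 2.79], [-2.81, 2.81]. Speed limits (rad/s): [1.89, 1.89, 2.22, 3.01, 3.01, 3.01].

## Interface

Orientations are given as [roll, pitch, yaw] about the fixed x, y, z axes, in that order (R = Rz(yaw) Ry(pitch) Rx(roll)).
In Python, from workcell import manip gives the robot as it stands. The module is installed in compiled form; this text tells all that it offers.
- The arm moves only by the tool arm_command, never from a script. Its argument "moves" is a list of rows, each a list of 3 entries, a list of its own where there are three numbers: the gripper's target within -1 to 1 (shut at 1, half-way at 0, fully open at -1), then the shift along the tool's x, y, z in units of 25 cm (1.0 is 25 cm), then the turn, a rotation vector about the tool's x, y, z in units of 45 degrees (1.0 is 45 degrees). A call has 1 to 5 rows; each row is the pose to reach, as a shift and turn from the pose commanded when the call began, along the tool's axes at that moment; what a row does not reach only later rows make up. A row lasts 1/12 s, in which the tool goes at most 41.7 mm and 7.16 degrees, less where a joint would pass 70% of its speed; a pose out of reach is approached as far as the arm can. A call with a number of a shift or a turn outside -1 to 1 is refused whole. A call with a gripper value outside its range is refused whole. The fingers move at their own pace and stop on an object; "newtons" is the grip in N (left out, the last holds). Time passes only in rows, so rows that repeat a pose let the fingers close. It gives the time, the measured TCP pose, the force, the opening and the grip force at its end, in the units of the state.
- manip.get_obs(): the state, without advancing time (a new reading comes with each control period).
- manip.grab_frame(name): name is "scene" or "top"; returns a dict with "img" (384x512x3 uint8, red, green, blue), "depth" (384x512 float32, m along the optical axis (not along the pixel's ray), 0 where there is no reading), "fx", "fy", "cx", "cy" (pixels), "k1" (the pictures are not rectified: a ray, as slopes to the right and down, at radius r is drawn at 1 + k1 r^2 times it, then the intrinsics apply), "rvec" (rotation vector, rad) and "tvec" (3), from world to camera coordinates, as OpenCV has them. Camera axes: x right, y down, z forward; pixel columns grow to the right and rows downward; lengths in m; the calibration is good to about 2 mm. A picture is of the moment at which its call begins.
- manip.job_done(): hands the job in; it is judged then, once.
The state is a dict: "time_s": time; "joint_pos": joint angles; "joint_velocities": joint speeds; "joint_efforts": joint torques, N m; "ee_pos": TCP position; "tcp_rot": TCP orientation; "wrist_force": force on the tool from outside, world axes, zero at the start; "ft_torque": the same for the moment, N m; "width": finger opening in m; "finger_force": force on a finger pad.
Only numpy, scipy, OpenCV 4.12 (cv2) and the standard library are available. Lean on these libraries where they do the work, as an engineer would, in place of code of your own. Each camera call takes 0.05 s, during which the arm holds its last target. There are 200 camera calls.

## Task

Set the hand-held ultrasound probe up for its check: lay its round barrel gently in the trough of the V-block cradle, head out over the open end, and slide it along until its tail presses lightly on the end stop, without shoving the stop out of its setting. Then swing the clamp strap over and press it down until its sprung rubber pad bears snugly on the barrel, firm but not crushing, and let go; leave the other things on the table alone.

Things in the scene. Friction and masses are not known exactly. Their poses are not given: they have to be found in the camera images.
- probe_mid (a point): Hand-held ultrasound probe, white plastic, about 0.22 kg, lying on the table: round barrel 30 mm in diameter, 140 mm long, with a flat head (35 long, 46 wide, 22 thick) on one end. This point: middle of the barrel on its axis, 15 mm above the table at the start. x runs along the barrel to the head: tail end at -70, head from +70 to +105 mm, centre of mass at about +8 mm.
- probe_tail (a point): Centre of the probe's flat tail end, on the barrel's axis; axes as probe_mid.
- vblock: Fixed aluminium V-block cradle, 60 mm wide (x), 85 mm long (y), 40 mm high; origin on the table under the trough, z up. The 90-degree trough runs along y from -45 to +40 mm at x = 0, mouth 41 mm wide. The stop is beyond the +y end; the -y end is open: there the probe's head and the end of its barrel stick out in the air.
- seat_line (a point): Point 41 mm above the cradle's origin, on the line where the axis of a seated barrel lies; axes as the cradle's.
- stop: Upright steel end stop plate, 32 mm wide, 52 mm high, set differently along the trough each time (14 mm range). Origin: middle of the face that the tail must touch, on the seated barrel's axis; its y (the cradle's) points away from the probe. Held by friction: gives way above about 12 N. A push of about 7 N on the head overcomes rubbing in the trough and seats the tail.
- strap (a joint): Angle of the clamp strap in rad: 0 is level across the trough, grows as it opens, 1.57 upright, more leans back away from the trough. The hinge is stiff (about 3 N at the rod moves it); the strap stays where it is left. Pressing at the rod with about 6 N clamps snugly (about 7 N on the barrel); over 11 N there crushes.
- strap_hinge (a point): Middle of the strap's level hinge, parallel to the trough, between two ears 82 mm high, at x = 45, y = 10, z = 73 mm of the cradle. The steel strap is 24 mm wide, 6 mm thick. Under it, 45 mm from the hinge, a 20 mm square rubber pad hangs on a spring and a screw set differently each time: it meets a seated barrel somewhere from 0 to 0.12 rad, felt as growing resistance.
- strap_rod (a point): Middle of the free part of the strap's handle: a black round rod, 12 mm in diameter, parallel to the trough, 108 mm from the hinge axis. It sticks out 38 mm past the strap's edge on the stop's side; this point is at y = 41 mm of the cradle. Fingers have room before and behind it at any angle.
Mind the look-alikes: they are no part of the job. What is shaped like the part that bears probe_mid but orange is not meant.

How it is judged:
On the way, in this order (a step that is already met when the one before it is completed fails the run):
1. with the strap still open, the barrel lies in the trough and its tail is pressed on the end stop (over 0.5 N) (angle between the x axis of probe_mid and the y axis of vblock, either way round below 0.05 rad and x of probe_mid in the frame of vblock between -0.0025 and 0.0025 m and z of probe_mid in the frame of vblock between 0.0387 and 0.0437 m and x of probe_tail in the frame of vblock between -0.0025 and 0.0025 m and z of probe_tail in the frame of vblock between 0.0387 and 0.0437 m and y of probe_tail in the frame of stop between -0.0025 and 0.0025 m and value of joint strap above 0.6 rad and contact force between probe and stop above 0.5 N), for 0.06 s.
2. the strap is swung over and its pad bears on the barrel (over 2 N) (value of joint strap below 0.35 rad and contact force between strap and probe above 2 N), for 0.2 s.
At the end, for the whole second after the job is handed in: The barrel lies in the trough, its axis within 2.5 mm of the seated line (at mid-barrel and tail) and within 0.05 rad of the trough's direction, its tail within 2.5 mm of the stop's face, the strap below 0.35 rad and bearing on the barrel with more than 2 N, everything at rest (all of step 2 and angle between the x axis of probe_mid and the y axis of vblock, either way round below 0.05 rad and x of probe_mid in the frame of vblock between -0.0025 and 0.0025 m and z of probe_mid in the frame of vblock between 0.0387 and 0.0437 m and x of probe_tail in the frame of vblock between -0.0025 and 0.0025 m and z of probe_tail in the frame of vblock between 0.0387 and 0.0437 m and y of probe_tail in the frame of stop between -0.0025 and 0.0025 m and linear speed of probe below 0.01 m/s); the robot touches nothing.
It fails at once if the end stop is shoved more than 2.5 mm from its setting (distance of stop from where it was at the start of the episode above 0.0025 m).
It fails at once if the strap presses the barrel with more than 20 N (contact force between strap and probe above 20 N).
It fails at once if the probe is dropped or rammed into the cradle (over 60 N) (contact force between probe and vblock above 60 N).
It fails at once if the gel bottle, paper cup, phone or black phantom box is moved by more than 20 mm (distance of any of gel, cup, phone, phantom from where it was at the start of the episode above 0.02 m).
It also fails if it takes over 72 s, if anything falls off the work surface, if the arm or the gripper's body presses on something with over 40 N, if the wrist force passes 120 N, or if a joint passes its speed limit or range.

## Working session

There is one attempt and no reset: what is moved stays moved. The work goes in short steps, Python scripts to look and compute and a tool call to move; the robot and the scene stay as the last step left them, time stands still between calls to the robot, and variables do not carry over. Pictures are saved under pics/ and viewed, at most 11 in all, crops included, and the job is handed in when it is done.

Besides the shell and the picture viewer there is one more tool, called after "Request:" as name(argument=value, ...) on one line, values as JSON. arm_command: Moves the arm, as the interface text tells. Shifts and turns lie within -1 to 1; 1 stands for 25 cm of shift or 45 degrees of turn. Its arguments: {"type":"object","properties":{"moves":{"type":"array","items":{"type":"array"}},"newtons":{"type":"number"}},"required":["moves"]}

```bash
mkdir -p pics; cat > h.py <<'E'
import numpy as np,cv2
from workcell import manip
def grab(n):
    f=manip.grab_frame(n); np.savez(''+n+'.npz',**f); return f
def load(n): return dict(np.load(''+n+'.npz'))
def K(f): return np.array([[f['fx'],0,f['cx']],[0,f['fy'],f['cy']],[0,0,1.]],float)
def RT(f): return cv2.Rodrigues(np.array(f['rvec'],float))[0],np.array(f['tvec'],float)
def rays(f,uv):
    d=np.array([f['k1'],0,0,0],float); uv=np.array(uv,float).reshape(-1,1,2)
    return np.c_[cv2.undistortPoints(uv,K(f),d)[:,0],np.ones(len(uv))]
def atz(f,uv,z):
    R,t=RT(f); c=-R.T@t; w=rays(f,uv)@R
    return c+w*((z-c[2])/w[:,2])[:,None]
def cloud(f):
    h,w=f['depth'].shape; g=np.stack(np.meshgrid(np.arange(w),np.arange(h)),-1).reshape(-1,2)
    R,t=RT(f); p=rays(f,g)*f['depth'].reshape(-1,1)
    return ((p-t)@R).reshape(h,w,3)
def proj(f,P):
    return cv2.projectPoints(np.array(P,float).reshape(-1,3),np.array(f['rvec'],float),np.array(f['tvec'],float),K(f),np.array([f['k1'],0,0,0],float))[0][:,0]
E
python3 - <<'E'
from h import *
for n in('scene','top'):
    f=grab(n); R,t=RT(f); print(n,-R.T@t,f['fx'],f['k1'])
    cv2.imwrite(f'pics/{n}0.png',cv2.resize(f['img'][:,:,::-1],(800,600),interpolation=cv2.INTER_CUBIC))
print(manip.get_obs())
E
```

```text
scene [0.97089757 0.41888259 1.08840484] 471.48216909978265 -0.10238823402172863
top [ 0.28090533 -0.14547687  1.27124649] 474.82466809597025 -0.17043414147047156
{'time_s': 0.1, 'joint_pos': array([ 1.08699934e+00,  1.50935522e-01,  1.43791270e+00, -5.50150758e-07,
        1.55379849e+00, -1.34000428e-01]), 'joint_velocities': array([ 3.77768906e-04, -2.25495695e-03, -2.04566147e-03,  2.32231625e-03,
       -3.06672136e-05, -1.20052998e-03]), 'joint_efforts': array([ 4.37278868e-03, -7.14378333e+01, -5.71800399e+01, -1.80704501e-04,
        6.78346856e-03,  1.46499883e-05]), 'ee_pos': array([0.19698506, 0.54000067, 0.24176311]), 'tcp_rot': array([-3.14054797e+00, -1.40276855e-04,  2.79179603e+00]), 'wrist_force': array([-0.15631042, -0.36900888,  0.1271337 ]), 'ft_torque': array([-0.02108835,  0.04691575, -0.0247305 ]), 'finger_force': 0.0, 'width': 0.08524252318842025}
```

View pics/scene0.png

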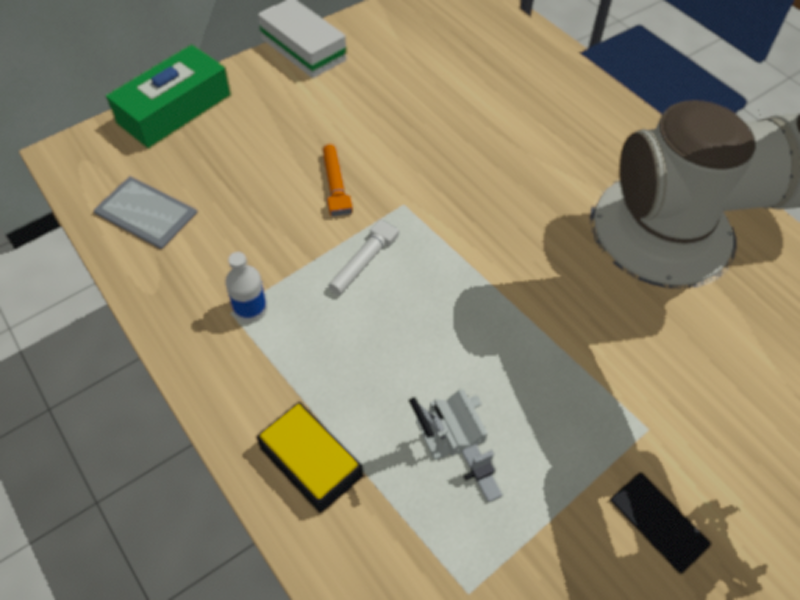

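View pics/top0.png

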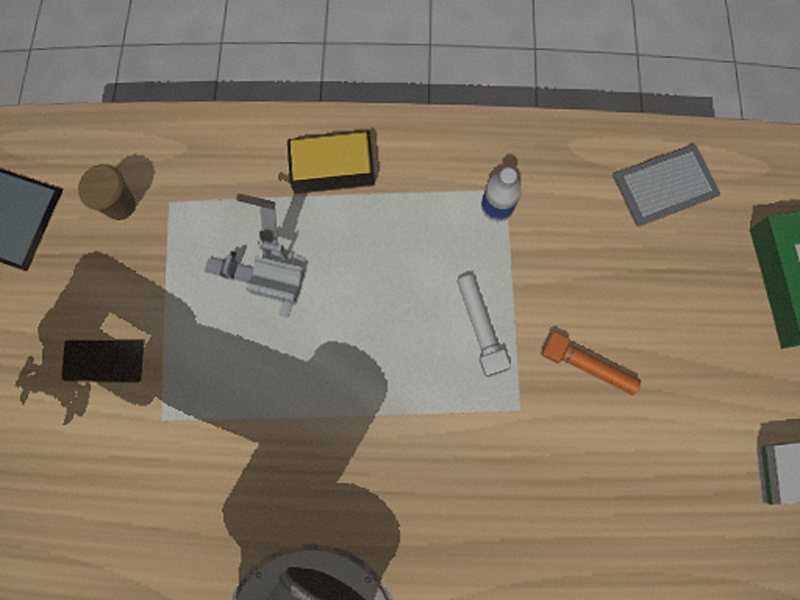

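White probe: top picture, barrel (468,280)→(487,340), head (493,360). The orange look-alike is at (590,360) and is excluded by its colour. Cradle at (275,275): stop on the left (230,262), hinge at (270,240), strap leaning back with its rod at (255,200). Next, an enlarged crop of both.

```bash
python3 - <<'E'
from h import *
f=load('top'); im=f['img'][:,:,::-1]
a=cv2.resize(im[115:215,125:205],None,fx=6,fy=6,interpolation=cv2.INTER_CUBIC)
b=cv2.resize(im[170:245,285:335],None,fx=6,fy=6,interpolation=cv2.INTER_CUBIC)
b=cv2.copyMakeBorder(b,0,150,0,0,cv2.BORDER_CONSTANT)
c=np.hstack([a,b]); cv2.imwrite('pics/crop1.png',c)
g=load('scene'); im=g['img'][:,:,::-1]
cv2.imwrite('pics/crop2.png',cv2.resize(im[245:325,255:325],None,fx=7.4,fy=7.4,interpolation=cv2.INTER_CUBIC))
# white probe: points from both clouds above table on the paper
for n,box in(('top',(170,245,285,335)),('scene',(138,192,205,260))):
    F=load(n);P=cloud(F)[box[0]:box[1],box[2]:box[3]].reshape(-1,3)
    I=(F['depth'][box[0]:box[1],box[2]:box[3]]>0).ravel();P=P[I]
    q=P[(P[:,2]>.008)&(P[:,2]<.05)&(P[:,0]<.48)]
    m=q.mean(0);U,S,V=np.linalg.svd(q[:,:2]-m[:2],full_matrices=False);d=V[0]
    s=(q[:,:2]-m[:2])@d
    print(n,len(q),m,d,s.min(),s.max(),np.percentile(q[:,2],[50,95]), np.median(P[P[:,2]<.006][:,2]))
E
```

```text
top 281 [ 0.45838144 -0.29331367  0.02536872] [ 0.14952446 -0.98875803] -0.0788625507228445 0.038996793223976395 [0.02600809 0.03057827] 0.0017349343146730884
scene 180 [ 0.46114469 -0.29049568  0.02364476] [-0.06843785  0.99765538] -0.030213508827173954 0.021598529530306002 [0.0245292 0.0290162] -9.150952424462604e-05
```

View pics/crop1.png

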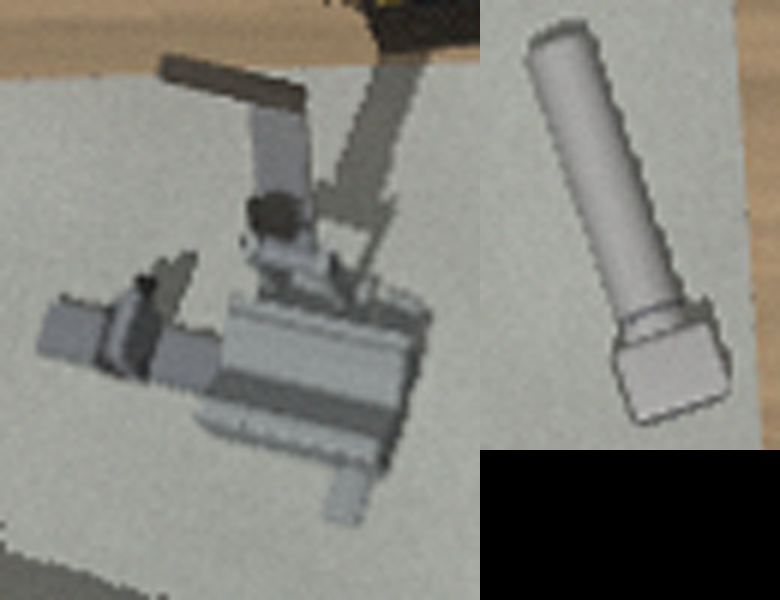

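View pics/crop2.png

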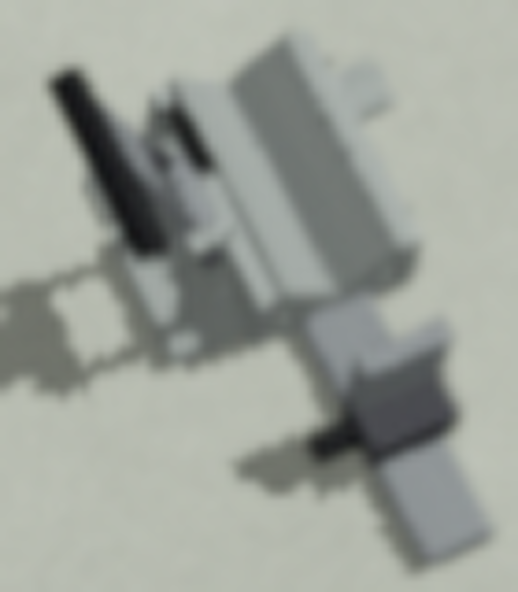

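```bash
cat > fit.py <<'E'
from h import *
from scipy.optimize import differential_evolution as DE
def model(l):
    x,y=l.T; h=np.where(abs(x)<20.4e-3,.0198+abs(x),.04)
    ins=(abs(x)<.03)&(y>-.045)&(y<.04)
    return np.where(ins,h,0)
def loc(p,P): 
    c,s=np.cos(p[2]),np.sin(p[2]); d=P[:,:2]-p[:2]; return d@np.array([[c,-s],[s,c]])
def fit(Ps):
    def cost(p):
        tot=0
        for P in Ps:
            l=loc(p,P); m=(l[:,0]>-.045)&(l[:,0]<.036)&(l[:,1]>-.06)&(l[:,1]<.05)
            # outside of block ignore the bar and things on the hinge side
            ig=((l[:,1]>.04)&(abs(l[:,0])<.02))|((l[:,0]>.025)&(l[:,1]>-.01)); m&=~ig
            tot+=np.minimum(abs(P[m,2]-model(l[m])),.012).mean()
        return tot
    return DE(cost,[(.43,.6),(-.01,.16),(-.6,.2)],seed=1,tol=1e-8,maxiter=150,popsize=20)
if __name__=='__main__':
    C={}
    for n,b in(('top',(115,215,125,215)),('scene',(240,330,250,335))):
        F=load(n);P=cloud(F)[b[0]:b[1],b[2]:b[3]].reshape(-1,3);ok=F['depth'][b[0]:b[1],b[2]:b[3]].ravel()>0
        C[n]=P[ok]
    for k in(['top'],['scene'],['top','scene']):
        r=fit([C[i] for i in k]); print(k,r.x,r.fun)
    p=r.x
    for n in C:
        l=np.c_[loc(p,C[n]),C[n][:,2]]
        q=l[(abs(l[:,0])<.025)&(l[:,1]>.04)&(l[:,2]>.03)&(l[:,2]<.06)&(l[:,1]<.1)]
        print(n,'stop',len(q),np.round(np.percentile(q,[2,10,50,90,98],axis=0),4).tolist())
        q=l[(l[:,2]>.1)]; print(' strap',len(q),np.round(q[np.argsort(-q[:,2])[:8]],3).tolist(), np.median(C[n][C[n][:,2]<.006][:,2]))
    T=load('top')
    cr=lambda u,v:((u+.5)/6-.5+125,(v+.5)/6-.5+115)
    print('block corners', loc(p,atz(T,[cr(235,298),cr(200,412),cr(385,468),cr(415,345)],.04)).round(4).tolist())
    pr=lambda u,v:((u-480+.5)/6-.5+285,(v+.5)/6-.5+170)
    print('probe: tailL,tailR,botL,botR,headends',atz(T,[pr(529,50),pr(593,25),pr(618,300),pr(688,290),pr(635,422),pr(728,398)],.015).round(4).tolist())
E
python3 fit.py
```

```text
['top'] [ 0.43368994  0.12245018 -0.45389481] nan
['scene'] [ 0.43118156 -0.00795908 -0.15297256] nan
['top', 'scene'] [ 0.43368994  0.12245018 -0.45389481] nanfit.py:16: RuntimeWarning: Mean of empty slice.
  tot+=np.minimum(abs(P[m,2]-model(l[m])),.012).mean()
  ret = ret.dtype.type(ret / rcount)
Traceback (most recent call last):
  File "fit.py", line 30, in <module>
    print(n,'stop',len(q),np.round(np.percentile(q,[2,10,50,90,98],axis=0),4).tolist())
                                   ~~~~~~~~~~~~~^^^^^^^^^^^^^^^^^^^^^^^^^^
IndexError: index -1 is out of bounds for axis 0 with size 0
```

```bash
python3 - <<'E'
s=open('fit.py').read()
s=s.replace("m&=~ig\n","m&=~ig\n            if m.sum()<300: return 1.\n")
s=s.replace("[(.43,.6),(-.01,.16),(-.6,.2)]","B").replace("    def cost","    c=np.median(np.vstack([P[(P[:,2]>.015)&(P[:,2]<.045)] for P in Ps]),axis=0);print('c',c,[len(P) for P in Ps])\n    B=[(c[0]-.06,c[0]+.06),(c[1]-.06,c[1]+.06),(-.6,.2)]\n    def cost",1)
s=s.replace("q=l[(l[:,2]>.1)]","q=l[(l[:,2]>.1)];q=np.vstack([q,l[:1]*0])").replace("(l[:,1]<.1)]","(l[:,1]<.1)];q=np.vstack([q,l[:1]*0])")
open('fit.py','w').write(s)
E
python3 fit.py
```

```text
c [0.5997995  0.08348732 0.03270258] [8970]
['top'] [ 0.59309111  0.09010576 -0.22611876] 0.0034170511313653565
c [0.59712238 0.10503782 0.03060572] [7625]
['scene'] [ 0.59226226  0.08816411 -0.18170353] 0.00265966167515603
c [0.5985209  0.09476154 0.03161663] [8970, 7625]
['top', 'scene'] [ 0.59243943  0.08872227 -0.20875122] 0.006228074182514592
top stop 67 [[-0.0179, 0.0401, 0.0302], [-0.0166, 0.0741, 0.0312], [-0.003, 0.0754, 0.0401], [0.0105, 0.094, 0.0585], [0.0134, 0.0949, 0.0597]]
 strap 336 [[0.085, 0.001, 0.185], [0.079, 0.005, 0.185], [0.083, 0.022, 0.184], [0.086, 0.035, 0.184], [0.081, 0.055, 0.183], [0.088, 0.052, 0.183], [0.084, 0.046, 0.182], [0.083, 0.048, 0.182]] 0.0012389531323759718
scene stop 119 [[-0.0203, 0.0404, 0.0301], [-0.0135, 0.0423, 0.0305], [0.0026, 0.0828, 0.0367], [0.0161, 0.0908, 0.0585], [0.0218, 0.0963, 0.0596]]
 strap 255 [[0.086, 0.004, 0.181], [0.086, 0.014, 0.181], [0.084, 0.03, 0.18], [0.087, 0.042, 0.18], [0.089, 0.046, 0.18], [0.085, 0.022, 0.18], [0.087, 0.056, 0.18], [0.089, 0.041, 0.18]] 0.00013141421893706585
block corners [[0.0273, 0.0376], [-0.0274, 0.0384], [-0.0328, -0.0498], [0.0249, -0.048]]
probe: tailL,tailR,botL,botR,headends [[0.6041, -0.2315, 0.015], [0.6167, -0.2606, 0.015], [0.4899, -0.2727, 0.015], [0.4952, -0.3041, 0.015], [0.4352, -0.2807, 0.015], [0.4469, -0.3222, 0.015]]
```

```bash
cat > edge.py <<'E'
from h import *
from scipy.optimize import differential_evolution as DE
G={}
for n in('top','scene'):
    F=load(n); g=cv2.GaussianBlur(cv2.cvtColor(F['img'],cv2.COLOR_RGB2GRAY).astype(np.float32),(0,0),1)
    gx,gy=cv2.Sobel(g,5,1,0),cv2.Sobel(g,5,0,1); G[n]=(F,gx,gy)
def seg(a,b,n=25): t=np.linspace(0,1,n)[:,None]; return np.array(a)*(1-t)+np.array(b)*t
def score(n,lines):
    F,gx,gy=G[n]; tot=0
    for L in lines:
        uv=proj(F,L); d=uv[-1]-uv[0]; d/=np.linalg.norm(d); m=uv.astype(np.float32)
        s=cv2.remap(gx,m[:,:1],m[:,1:],1)*-d[1]+cv2.remap(gy,m[:,:1],m[:,1:],1)*d[0]
        tot+=np.minimum(abs(s),120).mean()
    return tot
def W(p,L): c,s=np.cos(p[2]),np.sin(p[2]); L=np.array(L); return np.c_[p[0]+c*L[:,0]-s*L[:,1],p[1]+s*L[:,0]+c*L[:,1],L[:,2]]
def cradle(n,p):
    L=[seg([-.03,-.045,.04],[-.03,.04,.04]),seg([-.0205,-.045,.04],[-.0205,.04,.04]),seg([.0205,-.045,.04],[.0205,.04,.04]),
       seg([0,-.045,.0198],[0,.04,.0198]),seg([-.03,-.045,.04],[-.0205,-.045,.04]),seg([-.03,.04,.04],[-.0205,.04,.04]),
       seg([-.0205,-.045,.04],[0,-.045,.0198]),seg([.0205,-.045,.04],[0,-.045,.0198])]
    return [W(p,l) for l in L]
def probe(n,p):
    F=G[n][0];R,t=RT(F);cam=-R.T@t
    a=np.array([np.cos(p[2]),np.sin(p[2]),0]);c=np.array([p[0],p[1],.015]);o=np.cross(a,cam-c);o*=.015/np.linalg.norm(o)
    L=[seg(c-.07*a+k*o,c+.07*a+k*o) for k in(1,-1)]
    h=[seg([.105,-.023,.026],[.105,.023,.026]),seg([.07,-.023,.026],[.105,-.023,.026]),seg([.07,.023,.026],[.105,.023,.026])]
    tl=seg([-.07,-.009,.027],[-.07,.009,.027],9)
    return L+[W(p,l) for l in h+[tl]]
def run(fn,p0,r,cams):
    return DE(lambda p:-sum(score(n,fn(n,p)) for n in cams),[(a-b,a+b) for a,b in zip(p0,r)],seed=2,popsize=25,maxiter=100,tol=1e-7)
E
python3 - <<'E'
from edge import *
for cams in(['top'],['scene'],['top','scene']):
    a=run(cradle,[.5925,.089,-.22],[.012,.012,.12],cams); b=run(probe,[.544,-.27,-2.8],[.02,.02,.15],cams)
    print(cams,a.x.round(4),a.fun.round(1),b.x.round(4),b.fun.round(1))
out=[]
for n,boxes in(('top',[(115,215,125,205),(165,245,280,340)]),('scene',[(245,325,255,325),(135,195,205,260)])):
    for bx,fn,p in zip(boxes,(cradle,probe),(a.x,b.x)):
        im=cv2.resize(G[n][0]['img'][bx[0]:bx[1],bx[2]:bx[3],::-1],(400,300*1),interpolation=cv2.INTER_CUBIC)
        sx,sy=400/(bx[3]-bx[2]),300/(bx[1]-bx[0])
        for l in fn(n,p):
            uv=(proj(G[n][0],l)-[bx[2],bx[0]]+.5)*[sx,sy]
            cv2.polylines(im,[np.int32(uv)],False,(0,0,255),1)
        out.append(im)
cv2.imwrite('pics/ov.png',np.vstack([np.hstack(out[:2]),np.hstack(out[2:])]))
E
```

```text
['top'] [ 0.5903  0.0842 -0.2212] -692.8 [ 0.5469 -0.2695 -2.8179] -492.4
['scene'] [ 0.6035  0.0902 -0.1788] -616.6 [ 0.564  -0.2528 -2.8186] -433.6
['top', 'scene'] [ 0.5929  0.0907 -0.1947] -1205.2 [ 0.5445 -0.2638 -2.753 ] -749.8
```

View pics/ov.png

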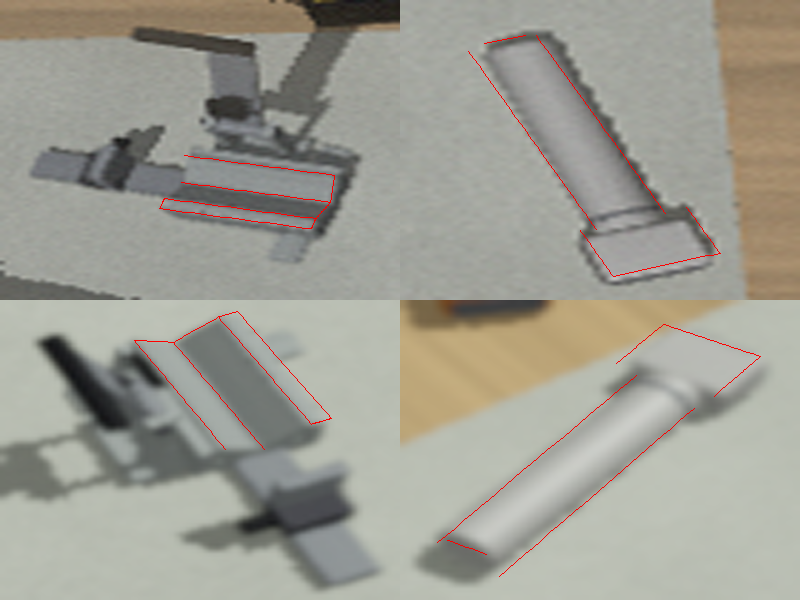

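```bash
cat > go.py <<'E'
import sys
from workcell import manip
import numpy as np
from scipy.spatial.transform import Rotation as R
# usage: go.py x y z yaw -> units to target (tool straight down)
o=manip.get_obs(); p=o['ee_pos']; A=R.from_euler('xyz',o['tcp_rot'])
t=np.array([float(v) for v in sys.argv[1:4]]); B=R.from_euler('xyz',[np.pi,0,float(sys.argv[4])])
d=A.inv().apply(t-p)/.25; r=(A.inv()*B).as_rotvec()/(np.pi/4)
print('shift',d.round(3),'turn',r.round(3),'rows',np.linalg.norm(t-p)/.0417,np.linalg.norm(r)*45/7.16)
print('at',p.round(4),o['tcp_rot'].round(3),'F',o['wrist_force'].round(2),'t',round(o['time_s'],2),'w',o['width'].round(4),o['finger_force'])
E
echo
```

Request:
arm_command(moves=[[-1,[-0.68,-0.43,0],[0,0,0.78]],[-1,[-0.68,-0.43,0],[0,0,0.78]],[-1,[-0.68,-0.43,0],[0,0,0.78]],[-1,[-0.68,-0.43,0],[0,0,0.78]],[-1,[-0.68,-0.43,0],[0,0,0.78]]], newtons=40)

```text
time_s: 0.52
ee_pos: [0.3208, 0.3787, 0.2421]
tcp_rot: [-3.141, 0.0, 2.173]
wrist_force: [0.4, 1.3, -0.6]
width: 0.0853
finger_force: 0.0
```

```bash
python3 go.py .42 .15 .22 1.55; python3 go.py .499 -.285 .15 .33
```

```text
shift [-0.979 -0.191  0.089] turn [-0.     0.001  0.793] rows 6.001623776290906 4.982690319542138
shift [-2.592 -0.916  0.37 ] turn [0.000e+00 1.000e-03 2.346e+00] rows 16.627316951484815 14.74537758156044Traceback (most recent call last):
  File "go.py", line 10, in <module>
    print('at',p.round(4),o['tcp_rot'].round(3),'F',o['wrist_force'].round(2),'t',round(o['time_s'],2),'w',o['width'].round(4),o['finger_force'])
                                                                                                           ^^^^^^^^^^^^^^^^
AttributeError: 'float' object has no attribute 'round'
Traceback (most recent call last):
  File "go.py", line 10, in <module>
    print('at',p.round(4),o['tcp_rot'].round(3),'F',o['wrist_force'].round(2),'t',round(o['time_s'],2),'w',o['width'].round(4),o['finger_force'])
                                                                                                           ^^^^^^^^^^^^^^^^
AttributeError: 'float' object has no attribute 'round'
```

Request:
arm_command(moves=[[-1,[-0.98,-0.19,0],[0,0,0.78]],[-1,[-0.98,-0.19,0],[0,0,0.78]],[-1,[-0.98,-0.19,0],[0,0,0.78]],[-1,[-0.98,-0.19,0],[0,0,0.78]],[-1,[-0.98,-0.19,0],[0,0,0.78]]])

```text
time_s: 0.93
ee_pos: [0.4044, 0.1885, 0.2422]
tcp_rot: [-3.142, 0.0, 1.56]
wrist_force: [1.1, 0.9, -0.3]
width: 0.0856
finger_force: 0.0
```

```bash
sed -i "s/o\['width'\].round(4)/round(o['width'],4)/" go.py; python3 go.py .44 -.05 .2 .94; python3 go.py .499 -.285 .15 .33
```

```text
shift [-0.952  0.152  0.169] turn [0.   0.   0.79] rows 5.869869316074886 4.964415482206449
at [0.4044 0.1885 0.2422] [-3.142  0.     1.56 ] F [ 1.15  0.94 -0.27] t 0.93 w 0.0856 0.0
shift [-1.89   0.398  0.369] turn [0.    0.    1.567] rows 11.787739306644802 9.845759791517484
at [0.4044 0.1885 0.2422] [-3.142  0.     1.56 ] F [ 1.15  0.94 -0.27] t 0.93 w 0.0856 0.0
```

Request:
arm_command(moves=[[-1,[-0.96,0.16,0.16],[0,0,0.79]],[-1,[-0.96,0.16,0.16],[0,0,0.79]],[-1,[-0.96,0.16,0.16],[0,0,0.79]],[-1,[-0.96,0.16,0.16],[0,0,0.79]],[-1,[-0.96,0.16,0.16],[0,0,0.79]]])

```text
time_s: 1.35
ee_pos: [0.4369, -0.0145, 0.2082]
tcp_rot: [3.141, -0.0, 0.94]
wrist_force: [0.9, 1.3, -0.2]
width: 0.0853
finger_force: 0.0
```

```bash
python3 go.py .499 -.285 .13 .33
```

```text
shift [-0.727  0.839  0.313] turn [ 0.    -0.     0.776] rows 6.914608098873662 4.879967237855939
at [ 0.4369 -0.0145  0.2082] [ 3.141 -0.     0.94 ] F [ 0.88  1.32 -0.15] t 1.35 w 0.0853 0.0
```

Request:
arm_command(moves=[[-1,[-0.72,0.84,0.31],[0,0,0.776]],[-1,[-0.72,0.84,0.31],[0,0,0.776]],[-1,[-0.72,0.84,0.31],[0,0,0.776]],[-1,[-0.72,0.84,0.31],[0,0,0.776]],[-1,[-0.72,0.84,0.31],[0,0,0.776]]])

```text
time_s: 1.77
ee_pos: [0.4842, -0.2096, 0.1516]
tcp_rot: [-3.142, 0.0, 0.33]
wrist_force: [1.3, 0.9, 0.7]
width: 0.0851
finger_force: 0.0
```

```bash
python3 go.py .499 -.285 .1 .33
```

```text
shift [-0.042  0.304  0.206] turn [-0.  0. -0.] rows 2.218116282225681 0.0024813135726910684
at [ 0.4842 -0.2096  0.1516] [-3.142  0.     0.33 ] F [1.26 0.92 0.74] t 1.77 w 0.0851 0.0
```

Request:
arm_command(moves=[[-1,[-0.04,0.3,0.25],[0,0,0]],[-1,[-0.04,0.3,0.25],[0,0,0]],[-1,[-0.04,0.3,0.25],[0,0,0]],[-1,[-0.04,0.3,0.25],[0,0,0]]])

```text
time_s: 2.1
ee_pos: [0.4986, -0.2831, 0.0865]
tcp_rot: [-3.138, 0.003, 0.334]
wrist_force: [-1.5, -0.0, -0.3]
width: 0.0852
finger_force: 0.0
```

```bash
python3 - <<'E'
from h import *
g=grab('scene'); t=grab('top')
a=cv2.resize(g['img'][110:210,180:280,::-1],(500,500),interpolation=cv2.INTER_CUBIC)
b=cv2.resize(t['img'][150:270,270:340,::-1],(292,500),interpolation=cv2.INTER_CUBIC)
cv2.imwrite('pics/near.png',np.hstack([a,b])); 
o=manip.get_obs(); print(o['ee_pos'],o['tcp_rot'])
E
```

```text
[ 0.49952705 -0.28119358  0.08970972] [-3.14050212e+00  5.62462748e-04  3.36122340e-01]
```

View pics/near.png

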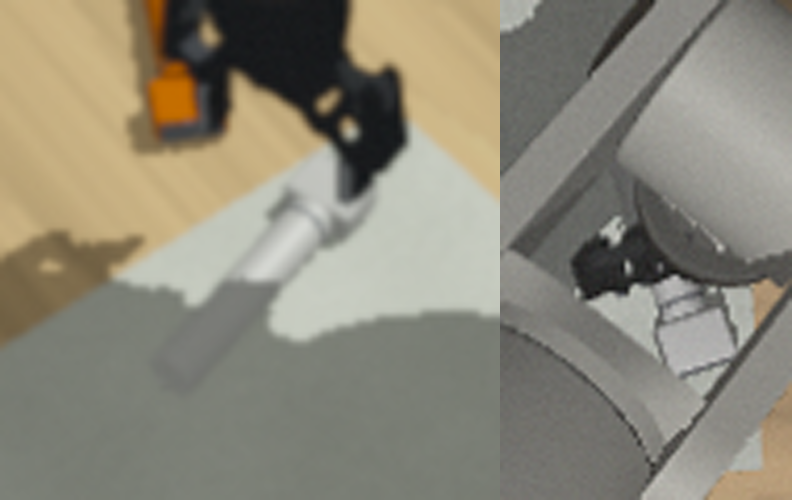

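Request:
arm_command(moves=[[-1,[0,0.01,0.15],[0,0,0]],[-1,[0,0.01,0.28],[0,0,0]],[-1,[0,0.01,0.3],[0,0,0]],[-1,[0,0.01,0.3],[0,0,0]],[-1,[0,0.01,0.3],[0,0,0]]])

```text
time_s: 2.62
ee_pos: [0.5014, -0.2837, 0.017]
tcp_rot: [3.14, -0.001, 0.338]
wrist_force: [0.4, 0.3, 0.5]
width: 0.0856
finger_force: 0.0
```

Request:
arm_command(moves=[[0,[0,0,0],[0,0,0]],[0,[0,0,0],[0,0,0]],[1,[0,0,0],[0,0,0]],[1,[0,0,0],[0,0,0]],[1,[0,0,0],[0,0,0]]], newtons=50)

```text
time_s: 3.03
ee_pos: [0.5007, -0.284, 0.0155]
tcp_rot: [3.141, -0.0, 0.337]
wrist_force: [-3.4, 4.4, 14.2]
width: 0.0279
finger_force: 48.1
```

Request:
arm_command(moves=[[1,[0,0,0],[0,0,0]],[1,[0,0,0],[0,0,0]],[1,[0,0,0],[0,0,0]],[1,[0,0,0],[0,0,0]],[1,[0,0,0],[0,0,0]]])

```text
time_s: 3.45
ee_pos: [0.5008, -0.284, 0.0156]
tcp_rot: [3.141, -0.0, 0.337]
wrist_force: [-2.4, 2.1, 8.4]
width: 0.0282
finger_force: 48.5
```

Request:
arm_command(moves=[[1,[0,0,-0.1],[0,0,0]],[1,[0,0,-0.25],[0,0,0]],[1,[0,0,-0.4],[0,0,0]],[1,[0,0,-0.45],[0,0,0]],[1,[0,0,-0.45],[0,0,0]]])

```text
time_s: 3.87
ee_pos: [0.5017, -0.2848, 0.131]
tcp_rot: [3.137, -0.003, 0.337]
wrist_force: [0.2, -0.5, -2.1]
width: 0.0283
finger_force: 50.4
```

```bash
python3 go.py .575 .007 .13 1.36
python3 - <<'E'
from h import *
from fit import loc
f=load('top')
E

```

```text
shift [ 6.620e-01 -1.005e+00  1.000e-03] turn [ 0.008 -0.    -1.303] rows 7.215777844688683 8.189473648223846
at [ 0.5017 -0.2848  0.131 ] [ 3.137e+00 -3.000e-03  3.370e-01] F [ 0.17 -0.54 -2.13] t 3.87 w 0.0283 50.3762823343277
```

Request:
arm_command(moves=[[1,[0.06,-0.1,0],[0,0,-0.16]],[1,[0.12,-0.2,0],[0,0,-0.32]],[1,[0.18,-0.3,0],[0,0,-0.48]],[1,[0.24,-0.4,0],[0,0,-0.64]],[1,[0.3,-0.5,0],[0,0,-0.8]]])

```text
time_s: 4.28
ee_pos: [0.5295, -0.1397, 0.1255]
tcp_rot: [-3.139, 0.001, 0.967]
wrist_force: [0.0, -0.0, -1.6]
width: 0.0286
finger_force: 50.1
```

```bash
python3 go.py .575 .007 .13 1.36
```

```text
shift [ 0.586 -0.183 -0.018] turn [-0.003  0.    -0.5  ] rows 3.684859094809621 3.1410618848574807
at [ 0.5295 -0.1397  0.1255] [-3.139e+00  1.000e-03  9.670e-01] F [ 0.02 -0.02 -1.63] t 4.28 w 0.0286 50.1283997297287
```

Request:
arm_command(moves=[[1,[0.1,-0.04,-0.02],[0,0,-0.14]],[1,[0.25,-0.09,-0.02],[0,0,-0.28]],[1,[0.4,-0.13,-0.02],[0,0,-0.42]],[1,[0.54,-0.17,-0.02],[0,0,-0.5]],[1,[0.54,-0.17,-0.02],[0,0,-0.5]]])

```text
time_s: 4.7
ee_pos: [0.573, -0.0008, 0.1305]
tcp_rot: [-3.14, -0.001, 1.363]
wrist_force: [1.4, -0.0, -2.3]
width: 0.0285
finger_force: 50.3
```

```bash
python3 - <<'E'
from edge import *
import edge
g=grab('scene'); t=grab('top')
o=manip.get_obs(); print(o['ee_pos'],o['tcp_rot'],o['wrist_force'])
p=[.592,.087,-.21]
def ov(f,bx,sz):
    im=cv2.resize(f['img'][bx[0]:bx[1],bx[2]:bx[3],::-1],sz,interpolation=cv2.INTER_CUBIC)
    return im
a=ov(g,(225,325,240,330),(450,500)); b=ov(t,(105,205,130,200),(350,500))
cv2.imwrite('pics/over.png',np.hstack([a,b]))
E
```

```text
[ 0.57201691 -0.00485882  0.13050327] [-3.13917405e+00  4.05993352e-04  1.35649923e+00] [-0.22078715 -0.43603313 -2.52317951]
```

View pics/over.png

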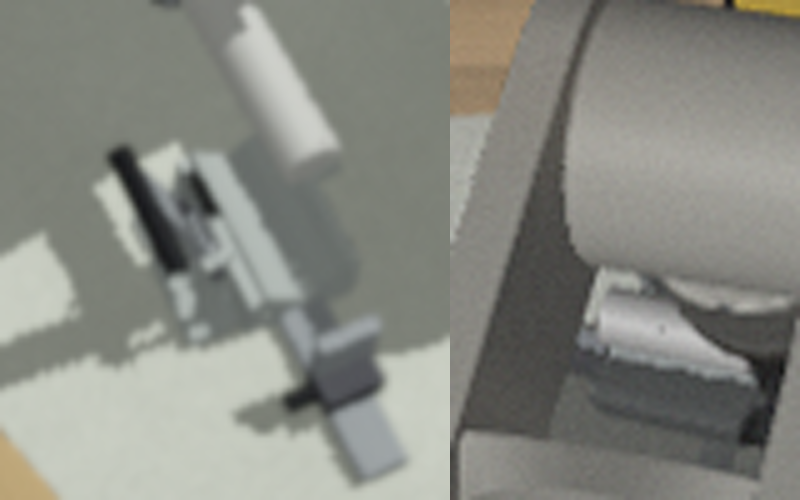

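```bash
cat > cyl.py <<'E'
from h import *
from scipy.optimize import least_squares
def cyl(n,lo,hi,xy,rad=.1,white=True):
    F=load(n); P=cloud(F); m=(F['depth']>0)&(P[...,2]>lo)&(P[...,2]<hi)&(np.hypot(P[...,0]-xy[0],P[...,1]-xy[1])<rad)
    if white: m&=F['img'].min(-1)>95
    q=P[m]
    def res(p): # axis through (p0, y=xy1, p1), slopes p2 (dx/dy), p3 (dz/dy)
        d=np.array([p[2],1,p[3]]);d/=np.linalg.norm(d); v=q-[p[0],xy[1],p[1]]
        return np.linalg.norm(v-np.outer(v@d,d),axis=1)-.015
    r=least_squares(res,[xy[0],(lo+hi)/2,.2,0],loss='soft_l1',f_scale=.002)
    g=abs(res(r.x))<.004; s=q[g][:,1]
    print(n,len(q),g.sum(),'x,z at y=%.3f:'%xy[1],r.x[:2].round(4),'dx/dy %.3f dz/dy %.3f'%tuple(r.x[2:]),'yrange',np.percentile(s,[1,50,98,99.5]).round(4))
E
python3 - <<'E'
from cyl import *
for n in('scene','top'): cyl(n,.105,.16,(.59,.08),.07)
E
```

```text
scene 594 532 x,z at y=0.080: [0.5894 0.1278] dx/dy 0.212 dz/dy -0.006 yrange [0.0116 0.0638 0.1121 0.1137]
top 241 232 x,z at y=0.080: [0.5884 0.1287] dx/dy 0.169 dz/dy -0.015 yrange [0.0341 0.081  0.107  0.1093]
```

Request:
arm_command(moves=[[1,[0,0.007,0.08],[0,0,0]],[1,[0,0.007,0.18],[0,0,0]],[1,[0,0.007,0.27],[0,0,0]],[1,[0,0.007,0.3],[0,0,0]],[1,[0,0.007,0.3],[0,0,0]]], newtons=30)

```text
time_s: 5.22
ee_pos: [0.5726, -0.0073, 0.0549]
tcp_rot: [-3.137, 0.001, 1.353]
wrist_force: [-0.9, 0.3, -1.8]
width: 0.0286
finger_force: 50.3
```

```bash
python3 go.py .575 .007 .045 1.36
python3 - <<'E'
from cyl import *
from fit import loc
grab('scene'); cyl('scene',.04,.08,(.59,.07),.06)
F=load('scene');P=cloud(F).reshape(-1,3)[F['depth'].ravel()>0]
l=np.c_[loc([.592,.087,-.21],P),P[:,2]]
q=l[(abs(l[:,0])<.012)&(l[:,1]>.04)&(l[:,1]<.11)&(l[:,2]>.02)]
for y in np.arange(.04,.11,.004):
    k=q[(q[:,1]>=y)&(q[:,1]<y+.004)]
    if len(k):print(round(y,3),len(k),np.percentile(k[:,2],[10,50,90]).round(4))
E
```

```text
shift [ 0.058 -0.003  0.039] turn [-0.006  0.001 -0.009] rows 0.4208544273485948 0.06836123108955662
at [ 0.5726 -0.0073  0.0549] [-3.137e+00  1.000e-03  1.353e+00] F [-0.91  0.28 -1.77] t 5.22 w 0.0286 50.27766466140747
scene 528 446 x,z at y=0.070: [0.5892 0.0522] dx/dy 0.211 dz/dy -0.006 yrange [0.0119 0.0612 0.1048 0.1071]
0.04 9 [0.0234 0.0261 0.0323]
0.044 9 [0.0209 0.0233 0.0291]
0.076 12 [0.0587 0.0612 0.0641]
0.08 20 [0.0564 0.0611 0.0634]
0.084 50 [0.0282 0.0416 0.0586]
0.088 19 [0.0272 0.0297 0.0325]
0.092 17 [0.0265 0.0295 0.0304]
0.096 22 [0.0225 0.0278 0.0314]
```

Request:
arm_command(moves=[[1,[0.06,0,0],[0,0,0]],[1,[0.12,0,0],[0,0,0]],[1,[0.12,0,0.015],[0,0,0]],[1,[0.12,0,0.03],[0,0,0]],[1,[0.12,0,0.03],[0,0,0]]], newtons=25)

```text
time_s: 5.68
ee_pos: [0.5806, 0.0223, 0.0499]
tcp_rot: [3.141, 0.0, 1.354]
wrist_force: [-0.3, -0.7, -2.7]
width: 0.0283
finger_force: 50.3
```

Request:
arm_command(moves=[[1,[0,0,0.004],[0,0,0]],[1,[0,0,0.004],[0,0,0]]])

```text
time_s: 5.85
ee_pos: [0.5806, 0.0222, 0.049]
tcp_rot: [3.141, 0.0, 1.354]
wrist_force: [-0.3, -0.2, -1.7]
width: 0.0284
finger_force: 50.3
```

Request:
arm_command(moves=[[1,[0,0,0.004],[0,0,0]],[1,[0,0,0.008],[0,0,0]],[1,[0,0,0.008],[0,0,0]]])

```text
time_s: 6.1
ee_pos: [0.5805, 0.0226, 0.0467]
tcp_rot: [-3.141, 0.0, 1.354]
wrist_force: [0.4, 0.1, -3.1]
width: 0.0283
finger_force: 50.3
```

Request:
arm_command(moves=[[1,[0,0,0.004],[0,0,0]],[1,[0,0,0.008],[0,0,0]],[1,[0,0,0.008],[0,0,0]]])

```text
time_s: 6.35
ee_pos: [0.5805, 0.0227, 0.0446]
tcp_rot: [-3.141, 0.0, 1.354]
wrist_force: [0.5, 0.5, -2.7]
width: 0.0284
finger_force: 50.3
```

Request:
arm_command(moves=[[1,[0,0,0.004],[0,0,0]],[1,[0,0,0.004],[0,0,0]]])

```text
time_s: 6.52
ee_pos: [0.5806, 0.0228, 0.0439]
tcp_rot: [-3.142, 0.0, 1.354]
wrist_force: [-1.7, -0.0, 2.1]
width: 0.0281
finger_force: 51.0
```

Request:
arm_command(moves=[[1,[0,0,0.004],[0,0,0]],[1,[0,0,0.004],[0,0,0]]])

```text
time_s: 6.68
ee_pos: [0.5806, 0.0226, 0.0432]
tcp_rot: [3.141, 0.0, 1.354]
wrist_force: [-5.7, -2.2, 9.1]
width: 0.0283
finger_force: 51.9
```

Request:
arm_command(moves=[[1,[0,-0.003,0],[0,0,0]],[1,[0,-0.003,0],[0,0,0]]])

```text
time_s: 6.85
ee_pos: [0.5799, 0.0229, 0.0431]
tcp_rot: [3.141, -0.0, 1.354]
wrist_force: [-1.4, -0.9, 3.6]
width: 0.0283
finger_force: 50.9
```

Request:
arm_command(moves=[[1,[0,-0.002,0.002],[0,0,0]],[1,[0,-0.002,0.002],[0,0,0]]])

```text
time_s: 7.02
ee_pos: [0.5794, 0.0231, 0.0424]
tcp_rot: [3.141, 0.0, 1.354]
wrist_force: [-3.2, 0.5, 4.3]
width: 0.0282
finger_force: 51.0
```

Request:
arm_command(moves=[[0.2,[0,0,0],[0,0,0]],[0,[0,0,0],[0,0,0]],[-0.2,[0,0,0],[0,0,0]],[-0.2,[0,0,0],[0,0,0]],[-0.2,[0,0,0],[0,0,0]]])

```text
time_s: 7.43
ee_pos: [0.5794, 0.023, 0.0422]
tcp_rot: [3.142, 0.0, 1.354]
wrist_force: [0.7, -0.4, -0.2]
width: 0.051
finger_force: 0.0
```

Request:
arm_command(moves=[[-0.2,[0,0,-0.12],[0,0,0]],[-0.2,[0,0,-0.26],[0,0,0]],[-0.2,[-0.1,0,-0.32],[0,0,0]],[-0.2,[-0.2,0,-0.32],[0,0,0]],[-0.2,[-0.32,0,-0.32],[0,0,0]]])

```text
time_s: 7.85
ee_pos: [0.5626, -0.0553, 0.1237]
tcp_rot: [3.139, -0.0, 1.356]
wrist_force: [0.2, -0.2, -0.9]
width: 0.0512
finger_force: 0.0
```

```bash
python3 - <<'E'
from cyl import *
grab('scene'); cyl('scene',.03,.065,(.595,.07),.06); 
grab('top'); cyl('top',.03,.065,(.595,.07),.06)
E
python3 go.py .565 -.05 .12 1.36
```

```text
scene 870 616 x,z at y=0.070: [0.5886 0.0394] dx/dy 0.234 dz/dy -0.010 yrange [0.0133 0.0757 0.1263 0.1286]
top 158 129 x,z at y=0.070: [0.5984 0.0426] dx/dy 0.427 dz/dy 0.038 yrange [0.0135 0.0435 0.0644 0.0659]
shift [0.035 0.006 0.01 ] turn [ 0.001  0.001 -0.01 ] rows 0.21951538726301587 0.06509675195900531
at [ 0.5617 -0.0581  0.1226] [3.141e+00 1.000e-03 1.352e+00] F [-0.3  -0.08  1.23] t 7.95 w 0.0512 0.0
```

Request:
arm_command(moves=[[1,[0,0,0.05],[0,0,0]],[1,[0,0,0.1],[0,0,0]],[1,[0,0,0.15],[0,0,0.01]],[1,[0,0,0.2],[0,0,0.01]],[1,[0,0,0.2],[0,0,0.01]]], newtons=30)

```text
time_s: 8.37
ee_pos: [0.5608, -0.0541, 0.0687]
tcp_rot: [-3.137, 0.0, 1.347]
wrist_force: [-0.5, -0.3, -0.7]
width: -0.0002
finger_force: 0.0
```

Request:
arm_command(moves=[[1,[0,0,0.05],[0,0,0]],[1,[0,0,0.11],[0,0,0]],[1,[0,0,0.11],[0,0,0]]])

```text
time_s: 8.62
ee_pos: [0.5611, -0.0546, 0.042]
tcp_rot: [-3.138, 0.0, 1.347]
wrist_force: [-0.2, -0.2, -0.7]
width: 0.0002
finger_force: 0.0
```

Request:
arm_command(moves=[[1,[0.015,0,0],[0,0,0]],[1,[0.03,0,0],[0,0,0]],[1,[0.045,0,0],[0,0,0]],[1,[0.045,0,0],[0,0,0]]])

```text
time_s: 8.95
ee_pos: [0.5652, -0.0435, 0.0456]
tcp_rot: [3.14, -0.0, 1.347]
wrist_force: [0.6, 0.5, -0.7]
width: 0.0002
finger_force: 0.0
```

Request:
arm_command(moves=[[1,[0.006,0,0],[0,0,0]],[1,[0.012,0,0],[0,0,0]],[1,[0.018,0,0],[0,0,0]],[1,[0.024,0,0],[0,0,0]]])

```text
time_s: 9.28
ee_pos: [0.5661, -0.0383, 0.045]
tcp_rot: [3.141, 0.0, 1.346]
wrist_force: [-0.6, -3.2, 1.6]
width: 0.0001
finger_force: 1.3
```

Request:
arm_command(moves=[[1,[0.005,0,0],[0,0,0]],[1,[0.01,0,0],[0,0,0]],[1,[0.015,0,0],[0,0,0]]])

```text
time_s: 9.53
ee_pos: [0.5669, -0.0346, 0.0448]
tcp_rot: [3.142, 0.0, 1.346]
wrist_force: [0.1, -2.4, 1.8]
width: -0.0001
finger_force: 1.4
```

Request:
arm_command(moves=[[1,[0.006,0,0],[0,0,0]],[1,[0.012,0,0],[0,0,0]],[1,[0.016,0,0],[0,0,0]]])

```text
time_s: 9.78
ee_pos: [0.5678, -0.0306, 0.0448]
tcp_rot: [-3.142, 0.0, 1.347]
wrist_force: [-0.3, -3.2, 2.0]
width: 0.0005
finger_force: 1.5
```

```bash
python3 - <<'E'
from cyl import *
grab('scene'); cyl('scene',.03,.065,(.6,.10),.06)
F=load('scene')
cv2.imwrite('pics/slide.png',cv2.resize(F['img'][235:325,250:330,::-1],(533,600),interpolation=cv2.INTER_CUBIC))
E
```

```text
scene 918 605 x,z at y=0.100: [0.5956 0.0396] dx/dy 0.246 dz/dy 0.004 yrange [0.0432 0.097  0.1501 0.1532]
```

View pics/slide.png

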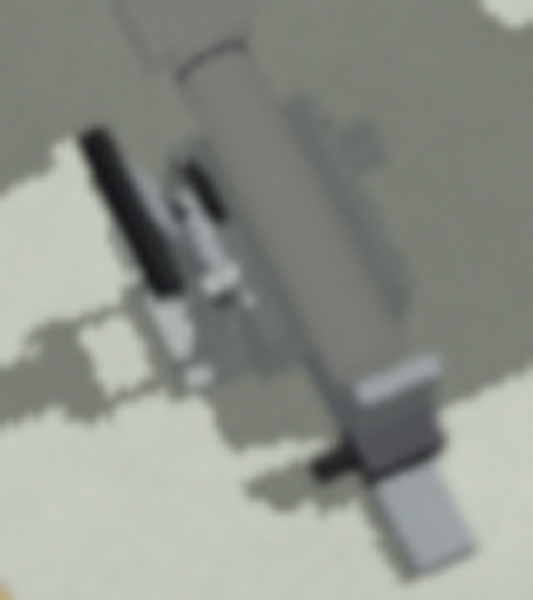

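Request:
arm_command(moves=[[1,[0.003,0,0],[0,0,0]],[1,[0.005,0,0],[0,0,0]]])

```text
time_s: 10.0
ee_pos: [0.568, -0.0295, 0.0448]
tcp_rot: [-3.142, 0.0, 1.346]
wrist_force: [-1.5, -3.4, 1.3]
width: -0.0001
finger_force: 1.4
```

Request:
arm_command(moves=[[1,[0.003,0,0],[0,0,0]],[1,[0.005,0,0],[0,0,0]]])

```text
time_s: 10.17
ee_pos: [0.5683, -0.0283, 0.0448]
tcp_rot: [-3.142, 0.0, 1.346]
wrist_force: [-0.4, -3.2, 1.3]
width: -0.0003
finger_force: 1.4
```

Request:
arm_command(moves=[[1,[0.003,0,0],[0,0,0]],[1,[0.004,0,0],[0,0,0]]])

```text
time_s: 10.33
ee_pos: [0.5686, -0.0272, 0.0448]
tcp_rot: [3.142, 0.0, 1.346]
wrist_force: [-1.3, -2.8, 0.8]
width: -0.0004
finger_force: 1.5
```

Request:
arm_command(moves=[[1,[0.003,0,0],[0,0,0]],[1,[0.006,0,0],[0,0,0]]])

```text
time_s: 10.5
ee_pos: [0.5689, -0.0258, 0.0448]
tcp_rot: [3.142, 0.0, 1.346]
wrist_force: [-0.2, -3.1, 2.0]
width: -0.0002
finger_force: 1.5
```

Request:
arm_command(moves=[[1,[0.002,0,0],[0,0,0]],[1,[0.004,0,0],[0,0,0]]])

```text
time_s: 10.67
ee_pos: [0.5691, -0.0248, 0.0448]
tcp_rot: [-3.142, 0.0, 1.347]
wrist_force: [-0.9, -2.8, 1.8]
width: -0.0003
finger_force: 1.5
```

Request:
arm_command(moves=[[1,[0.002,0,0],[0,0,0]],[1,[0.004,0,0],[0,0,0]]])

```text
time_s: 10.83
ee_pos: [0.5693, -0.0239, 0.0448]
tcp_rot: [-3.142, 0.0, 1.347]
wrist_force: [0.1, -2.5, 2.0]
width: -0.0001
finger_force: 1.5
```

Request:
arm_command(moves=[[1,[0.002,0,0],[0,0,0]],[1,[0.004,0,0],[0,0,0]]])

```text
time_s: 11.0
ee_pos: [0.5696, -0.0229, 0.0448]
tcp_rot: [-3.142, 0.0, 1.347]
wrist_force: [-0.1, -2.8, 1.5]
width: -0.0002
finger_force: 1.6
```

Request:
arm_command(moves=[[1,[0.002,0,0],[0,0,0]],[1,[0.003,0,0],[0,0,0]]])

```text
time_s: 11.17
ee_pos: [0.5698, -0.0221, 0.0448]
tcp_rot: [3.142, 0.0, 1.347]
wrist_force: [-0.5, -2.6, 2.6]
width: -0.0001
finger_force: 1.6
```

Request:
arm_command(moves=[[1,[0.002,0,0],[0,0,0]],[1,[0.003,0,0],[0,0,0]]])

```text
time_s: 11.33
ee_pos: [0.5699, -0.0214, 0.0448]
tcp_rot: [3.142, 0.0, 1.347]
wrist_force: [-0.9, -3.9, 1.9]
width: -0.0001
finger_force: 1.6
```

Request:
arm_command(moves=[[1,[0.001,0,0],[0,0,0]],[1,[0.002,0,0],[0,0,0]]])

```text
time_s: 11.5
ee_pos: [0.57, -0.021, 0.0448]
tcp_rot: [-3.142, 0.0, 1.347]
wrist_force: [-0.6, -4.0, 1.6]
width: -0.0001
finger_force: 1.6
```

Request:
arm_command(moves=[[1,[0.001,0,0],[0,0,0]],[1,[0.002,0,0],[0,0,0]]])

```text
time_s: 11.67
ee_pos: [0.5701, -0.0205, 0.0448]
tcp_rot: [-3.142, 0.0, 1.346]
wrist_force: [-0.5, -4.3, 1.3]
width: 0.0002
finger_force: 1.7
```

Request:
arm_command(moves=[[1,[0.001,0,0],[0,0,0]],[1,[0.002,0,0],[0,0,0]]])

```text
time_s: 11.83
ee_pos: [0.5702, -0.02, 0.0448]
tcp_rot: [-3.142, 0.0, 1.346]
wrist_force: [-0.5, -3.5, 1.4]
width: -0.0001
finger_force: 1.7
```

Request:
arm_command(moves=[[1,[0.001,0,0],[0,0,0]],[1,[0.002,0,0],[0,0,0]]])

```text
time_s: 12.0
ee_pos: [0.5702, -0.0199, 0.0448]
tcp_rot: [-3.142, 0.001, 1.347]
wrist_force: [-1.6, -9.2, 2.3]
width: 0.0002
finger_force: 4.6
```

Request:
arm_command(moves=[[1,[0.001,0,0],[0,0,0]],[1,[0.002,0,0],[0,0,0]]])

```text
time_s: 12.17
ee_pos: [0.5703, -0.0198, 0.0448]
tcp_rot: [-3.141, 0.002, 1.346]
wrist_force: [-2.6, -14.0, 2.3]
width: 0.0001
finger_force: 6.8
```

Request:
arm_command(moves=[[1,[0.001,0,0],[0,0,0]],[1,[0.002,0,0],[0,0,0]]])

```text
time_s: 12.33
ee_pos: [0.5703, -0.0197, 0.0448]
tcp_rot: [-3.141, 0.002, 1.346]
wrist_force: [-3.7, -15.2, 3.3]
width: -0.0
finger_force: 7.9
```

```bash
python3 - <<'E'
from h import *
from fit import loc
old=load('scene'); 
F=grab('scene')
cv2.imwrite('pics/slide2.png',np.hstack([cv2.resize(f['img'][275:325,285:330,::-1],(396,440),interpolation=cv2.INTER_CUBIC) for f in(old,F)]))
# shift of the stop between the two frames
a=[cv2.cvtColor(f['img'],cv2.COLOR_RGB2GRAY)[287:310,302:318].astype(np.float32) for f in(old,F)]
print(cv2.phaseCorrelate(a[0],a[1]))
E
```

```text
((-0.17865587632037183, -0.180362612797909), 0.9721671417355537)
```

View pics/slide2.png

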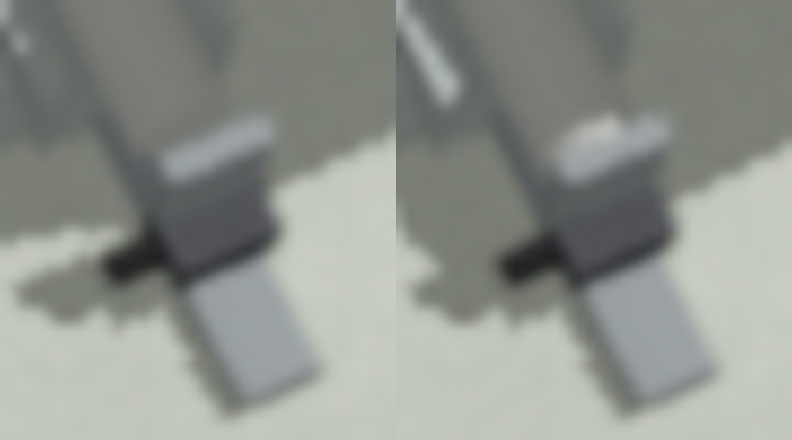

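Tail has met the stop: force rose to about 15 N at the hand with ~3 N of rubbing, and TCP crept only 0.3 mm, so the stop held (the picture shows the same stop position). Backing off now, then on to the strap.

Request:
arm_command(moves=[[1,[-0.01,0,0],[0,0,0]],[1,[-0.05,0,0],[0,0,0]],[1,[-0.1,0,-0.05],[0,0,0]],[1,[-0.1,0,-0.2],[0,0,0]],[1,[-0.1,0,-0.36],[0,0,0]]])

```text
time_s: 12.8
ee_pos: [0.5636, -0.044, 0.1352]
tcp_rot: [-3.138, -0.0, 1.345]
wrist_force: [1.8, 0.2, 0.8]
width: -0.0003
finger_force: 0.0
```

Request:
arm_command(moves=[[1,[0,0,-0.15],[0,0,0]],[1,[0,0,-0.3],[0,0,0]],[1,[0,0,-0.45],[0,0,0]],[1,[0,0,-0.52],[0,0,0]],[1,[0,0,-0.52],[0,0,0]]])

```text
time_s: 13.22
ee_pos: [0.5657, -0.0439, 0.2708]
tcp_rot: [3.134, -0.0, 1.346]
wrist_force: [0.8, -1.0, 0.2]
width: 0.0001
finger_force: 0.0
```

```bash
python3 go.py .715 .102 .26 1.346
cat > rod.py <<'E'
from h import *
from fit import loc
C=[.5935,.088,-.225]
def rod():
  for n in('scene','top'):
    F=grab(n); P=cloud(F); m=(F['depth']>0)&(F['img'].max(-1)<75)&(np.hypot(P[...,0]-.65,P[...,1]-.11)<.11)&(P[...,2]>.06)&(P[...,2]<.2)
    q=np.c_[loc(C,P[m]),P[m][:,2]]
    q=q[(q[:,1]>.02)&(q[:,1]<.07)&(np.hypot(q[:,0]-.045,q[:,2]-.073)>.09)]
    if len(q)>3:
        k=np.median(q,0); print(n,len(q),k.round(4),q.min(0).round(3),q.max(0).round(3),'ang',np.arctan2(k[2]-.073,.045-k[0]).round(3))
    else: print(n,'none')
if __name__=='__main__': rod()
E
python3 rod.py; python3 - <<'E'
from cyl import *
cyl('scene',.03,.065,(.6,.10),.06)
E
```

```text
shift [0.702 0.452 0.047] turn [ 0.009 -0.     0.   ] rows 5.012577870392442 0.05900531245587785
at [ 0.5657 -0.0439  0.2708] [ 3.134 -0.     1.346] F [ 0.75 -0.98  0.18] t 13.22 w 0.0001 0.0
scene 88 [0.0847 0.0427 0.1772] [0.079 0.02  0.172] [0.089 0.064 0.181] ang 1.935
top none
scene 948 636 x,z at y=0.100: [0.5955 0.0394] dx/dy 0.232 dz/dy 0.007 yrange [0.0424 0.0997 0.1554 0.1583]
```

Request:
arm_command(moves=[[1,[0.14,0.09,0],[0,0,0]],[1,[0.28,0.18,0],[0,0,0]],[1,[0.42,0.27,0],[0,0,0]],[1,[0.56,0.36,0],[0,0,0]],[1,[0.7,0.46,0],[0,0,0]]])

```text
time_s: 13.73
ee_pos: [0.7156, 0.1024, 0.2637]
tcp_rot: [-3.14, 0.0, 1.346]
wrist_force: [0.2, 0.1, 1.2]
width: 0.0002
finger_force: 0.0
```

Request:
arm_command(moves=[[1,[0,0,0],[0,0,0]],[1,[0,0,0.15],[0,0,0]],[1,[0,0,0.3],[0,0,0]],[1,[0,0,0.38],[0,0,0]],[1,[0,0,0.38],[0,0,0]]])

```text
time_s: 14.15
ee_pos: [0.7127, 0.1006, 0.163]
tcp_rot: [-3.132, 0.003, 1.346]
wrist_force: [-0.8, -0.3, -0.0]
width: 0.0001
finger_force: 0.0
```

```bash
cat >> go.py <<'E'
C=[.5935,.088,-.225]; c,s=np.cos(C[2]),np.sin(C[2]); d=p[:2]-C[:2]; print('cradle x,y',(c*d[0]+s*d[1]).round(4),(-s*d[0]+c*d[1]).round(4))
E
python3 go.py .715 .102 .17 1.346
```

```text
shift [ 0.007  0.008 -0.028] turn [-0.012  0.003  0.001] rows 0.18084563348349994 0.07914423849317234
at [0.7127 0.1006 0.163 ] [-3.132e+00  3.000e-03  1.346e+00] F [-0.76 -0.35 -0.03] t 14.15 w 0.0001 0.0
cradle x,y 0.1133 0.0389
```

Request:
arm_command(moves=[[1,[0,-0.04,0],[0,0,0]],[1,[0,-0.08,0],[0,0,0]],[1,[0,-0.12,-0.01],[0,0,0]],[1,[0,-0.16,-0.03],[0,0,0]],[1,[0,-0.19,-0.04],[0,0,0]]])

```text
time_s: 14.57
ee_pos: [0.6681, 0.1117, 0.1814]
tcp_rot: [3.14, -0.0, 1.346]
wrist_force: [3.0, -0.6, -1.4]
width: -0.0001
finger_force: 1.5
```

Request:
arm_command(moves=[[1,[0,-0.04,0],[0,0,0]],[1,[0,-0.08,0.005],[0,0,0]],[1,[0,-0.12,0.01],[0,0,0]],[1,[0,-0.16,0.02],[0,0,0]],[1,[0,-0.16,0.02],[0,0,0]]])

```text
time_s: 14.98
ee_pos: [0.6284, 0.1211, 0.1757]
tcp_rot: [3.141, -0.0, 1.347]
wrist_force: [-0.5, -0.4, -0.1]
width: -0.0002
finger_force: 0.0
```

```bash
python3 go.py .715 .102 .17 1.346; python3 rod.py
```

```text
shift [0.002 0.355 0.023] turn [ 0.    -0.     0.001] rows 2.131241416441046 0.008087197199897627
at [0.6284 0.1211 0.1757] [ 3.141 -0.     1.347] F [-0.47 -0.41 -0.1 ] t 14.98 w -0.0002 0.0
cradle x,y 0.0266 0.04
scene 84 [0.0123 0.0497 0.1797] [0.003 0.042 0.172] [0.041 0.063 0.2  ] ang 1.273
top none
```

Request:
arm_command(moves=[[1,[0,-0.035,0.015],[0,0,0]],[1,[0,-0.07,0.04],[0,0,0]],[1,[0,-0.105,0.075],[0,0,0]],[1,[0,-0.14,0.115],[0,0,0]],[1,[0,-0.14,0.115],[0,0,0]]])

```text
time_s: 15.5
ee_pos: [0.5946, 0.1286, 0.1447]
tcp_rot: [-3.139, 0.001, 1.347]
wrist_force: [-0.2, 0.0, -0.5]
width: 0.0003
finger_force: 0.0
```

```bash
python3 go.py .715 .102 .17 1.346; python3 rod.py
```

```text
shift [ 0.003  0.493 -0.102] turn [-0.003  0.001  0.001] rows 3.019086990549413 0.01870445677598108
at [0.5946 0.1286 0.1447] [-3.139e+00  1.000e-03  1.347e+00] F [-0.18  0.04 -0.54] t 15.5 w 0.0003 0.0
cradle x,y -0.008 0.0398
scene 202 [-0.0043  0.0517  0.1847] [-0.048  0.033  0.15 ] [0.035 0.063 0.2  ] ang 1.155
top none
```

Request:
arm_command(moves=[[1,[0,0.03,0],[0,0,0]],[1,[0,0.03,-0.1],[0,0,0]],[1,[0,0,-0.2],[0,0,0]],[1,[0,-0.06,-0.2],[0,0,0]],[1,[0,-0.115,-0.2],[0,0,0]]])

```text
time_s: 16.02
ee_pos: [0.5689, 0.1346, 0.198]
tcp_rot: [3.139, -0.001, 1.346]
wrist_force: [-0.9, 0.6, -0.5]
width: 0.0
finger_force: 0.0
```

```bash
python3 go.py .715 .102 .17 1.346; python3 - <<'E'
from h import *
F=grab('scene')
im=cv2.resize(F['img'][190:325,230:330,::-1],(444,600),interpolation=cv2.INTER_CUBIC); cv2.imwrite('pics/rod.png',im)
E
```

```text
shift [0.003 0.598 0.114] turn [ 0.003 -0.001 -0.   ] rows 3.6522153759307607 0.022836774860876638
at [0.5689 0.1346 0.198 ] [ 3.139e+00 -1.000e-03  1.346e+00] F [-0.88  0.65 -0.48] t 16.02 w 0.0 0.0
cradle x,y -0.0344 0.04
```

View pics/rod.png

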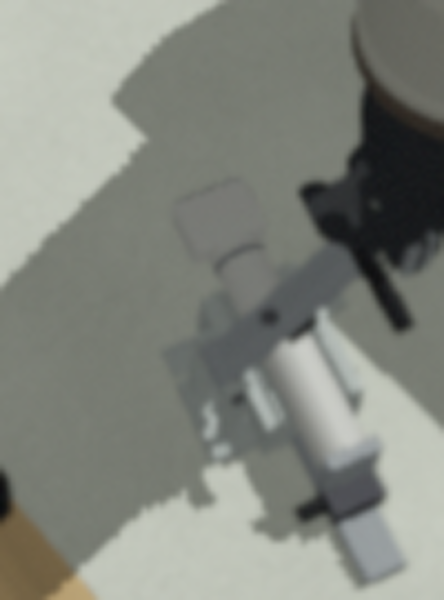

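```bash
python3 - <<'E'
from edge import W
from h import *
F=load('scene');C=[.5935,.088,-.225]
c=lambda L:((proj(F,W(C,L))-[230,190])*4.444).round(0).tolist()
for th in(1.1,.95,.8,.65,.5):
    x,z=.045-.108*np.cos(th),.073+.108*np.sin(th); print(th,round(x,3),round(z,3),c([[x,.022,z],[x,.060,z]]))
print('tip',c([[-.034,.040,.187]]))
E
```

```text
1.1 -0.004 0.169 [[328.0, 262.0], [363.0, 327.0]]
0.95 -0.018 0.161 [[351.0, 260.0], [386.0, 324.0]]
0.8 -0.03 0.15 [[371.0, 261.0], [406.0, 324.0]]
0.65 -0.041 0.138 [[387.0, 264.0], [422.0, 327.0]]
0.5 -0.05 0.125 [[399.0, 270.0], [433.0, 332.0]]
tip [[404.0, 254.0]]
```

Request:
arm_command(moves=[[1,[0,0,0.06],[0,0,0]],[1,[0,0,0.11],[0,0,0]],[1,[0,-0.012,0.13],[0,0,0]],[1,[0,-0.025,0.155],[0,0,0]],[1,[0,-0.04,0.18],[0,0,0]]])

```text
time_s: 16.48
ee_pos: [0.5576, 0.1375, 0.1517]
tcp_rot: [-3.14, -0.0, 1.347]
wrist_force: [-4.8, 1.2, 7.7]
width: 0.0001
finger_force: 4.0
```

```bash
python3 go.py .715 .102 .17 1.346|tail -2
```

```text
at [0.5576 0.1375 0.1517] [-3.14  -0.     1.347] F [-4.78  1.15  7.71] t 16.48 w 0.0001 4.011141713708639
cradle x,y -0.046 0.0402
```

Request:
arm_command(moves=[[1,[0,-0.012,0.024],[0,0,0]],[1,[0,-0.024,0.048],[0,0,0]],[1,[0,-0.034,0.07],[0,0,0]],[1,[0,-0.042,0.095],[0,0,0]],[1,[0,-0.048,0.115],[0,0,0]]])

```text
time_s: 16.9
ee_pos: [0.5462, 0.1397, 0.1215]
tcp_rot: [-3.141, 0.0, 1.346]
wrist_force: [-2.2, 1.3, 3.0]
width: 0.0003
finger_force: 1.6
```

```bash
python3 go.py .715 .102 .17 1.346|tail -2
```

```text
at [0.5462 0.1397 0.1215] [-3.141  0.     1.346] F [-2.17  1.31  2.99] t 16.9 w 0.0003 1.6067493706941605
cradle x,y -0.0577 0.0398
```

Request:
arm_command(moves=[[1,[0,-0.003,0.012],[0,0,0]],[1,[0,-0.006,0.024],[0,0,0]],[1,[0,-0.008,0.036],[0,0,0]],[1,[0,-0.01,0.048],[0,0,0]],[1,[0,-0.012,0.052],[0,0,0]]])

```text
time_s: 17.32
ee_pos: [0.5433, 0.1404, 0.1089]
tcp_rot: [3.141, 0.0, 1.346]
wrist_force: [1.3, -0.6, 1.6]
width: 0.0001
finger_force: 1.0
```

Request:
arm_command(moves=[[1,[0,0,0.004],[0,0,0]],[1,[0,0,0.008],[0,0,0]],[1,[0,0,0.008],[0,0,0]]])

```text
time_s: 17.57
ee_pos: [0.5432, 0.1404, 0.1072]
tcp_rot: [-3.141, 0.0, 1.346]
wrist_force: [-0.2, 0.1, 0.2]
width: 0.0001
finger_force: 0.4
```

Request:
arm_command(moves=[[1,[0,0,0.003],[0,0,0]],[1,[0,0,0.006],[0,0,0]]])

```text
time_s: 17.73
ee_pos: [0.5432, 0.1404, 0.1058]
tcp_rot: [3.142, 0.0, 1.346]
wrist_force: [-1.7, -0.7, 2.2]
width: 0.0001
finger_force: 1.4
```

Request:
arm_command(moves=[[1,[0,0,0.003],[0,0,0]],[1,[0,0,0.006],[0,0,0]]])

```text
time_s: 17.9
ee_pos: [0.5432, 0.1404, 0.1043]
tcp_rot: [-3.142, 0.0, 1.346]
wrist_force: [-0.9, 0.3, 2.4]
width: 0.0002
finger_force: 1.3
```

Request:
arm_command(moves=[[1,[0,0,0.002],[0,0,0]],[1,[0,0,0.004],[0,0,0]]])

```text
time_s: 18.07
ee_pos: [0.5432, 0.1404, 0.1032]
tcp_rot: [-3.142, 0.0, 1.347]
wrist_force: [-2.7, 0.5, 2.2]
width: -0.0001
finger_force: 1.3
```

Request:
arm_command(moves=[[1,[0,0,0.002],[0,0,0]],[1,[0,0,0.004],[0,0,0]]])

```text
time_s: 18.23
ee_pos: [0.5432, 0.1404, 0.1022]
tcp_rot: [-3.141, 0.0, 1.346]
wrist_force: [-2.2, 0.5, 2.6]
width: 0.0004
finger_force: 1.3
```

Request:
arm_command(moves=[[1,[0,0,0.002],[0,0,0]],[1,[0,0,0.004],[0,0,0]]])

```text
time_s: 18.4
ee_pos: [0.5432, 0.1404, 0.1012]
tcp_rot: [-3.142, 0.0, 1.346]
wrist_force: [-1.7, 0.6, 2.6]
width: 0.0001
finger_force: 1.3
```

Request:
arm_command(moves=[[1,[0,0,0.002],[0,0,0]],[1,[0,0,0.004],[0,0,0]]])

```text
time_s: 18.57
ee_pos: [0.5432, 0.1404, 0.1002]
tcp_rot: [-3.142, 0.0, 1.346]
wrist_force: [-1.9, 1.2, 2.8]
width: -0.0001
finger_force: 1.3
```

Request:
arm_command(moves=[[1,[0,0,0.002],[0,0,0]],[1,[0,0,0.004],[0,0,0]]])

```text
time_s: 18.73
ee_pos: [0.5432, 0.1404, 0.0992]
tcp_rot: [-3.142, 0.0, 1.346]
wrist_force: [-2.4, 0.6, 1.6]
width: -0.0002
finger_force: 1.3
```

Request:
arm_command(moves=[[1,[0,0,0.002],[0,0,0]],[1,[0,0,0.004],[0,0,0]]])

```text
time_s: 18.9
ee_pos: [0.5432, 0.1404, 0.0982]
tcp_rot: [-3.142, 0.0, 1.347]
wrist_force: [-1.4, 0.3, 2.4]
width: -0.0001
finger_force: 1.3
```

Request:
arm_command(moves=[[1,[0,0,0.002],[0,0,0]],[1,[0,0,0.004],[0,0,0]]])

```text
time_s: 19.07
ee_pos: [0.5432, 0.1404, 0.0972]
tcp_rot: [-3.142, 0.0, 1.346]
wrist_force: [-1.4, 0.2, 3.0]
width: 0.0003
finger_force: 1.2
```

Request:
arm_command(moves=[[1,[0,0,0.002],[0,0,0]],[1,[0,0,0.004],[0,0,0]]])

```text
time_s: 19.23
ee_pos: [0.5432, 0.1404, 0.0963]
tcp_rot: [3.142, 0.0, 1.346]
wrist_force: [-2.3, 0.4, 1.9]
width: 0.0001
finger_force: 1.3
```

Request:
arm_command(moves=[[1,[0,0,0.002],[0,0,0]],[1,[0,0,0.004],[0,0,0]]])

```text
time_s: 19.4
ee_pos: [0.5432, 0.1404, 0.0952]
tcp_rot: [-3.142, 0.0, 1.347]
wrist_force: [-2.1, 1.3, 2.9]
width: -0.0
finger_force: 1.5
```

Request:
arm_command(moves=[[1,[0,0,0.002],[0,0,0]],[1,[0,0,0.004],[0,0,0]]])

```text
time_s: 19.57
ee_pos: [0.5432, 0.1404, 0.0942]
tcp_rot: [-3.141, 0.0, 1.346]
wrist_force: [-2.4, 0.8, 3.9]
width: 0.0001
finger_force: 1.7
```

Request:
arm_command(moves=[[1,[0,0,0.002],[0,0,0]],[1,[0,0,0.004],[0,0,0]]])

```text
time_s: 19.73
ee_pos: [0.5432, 0.1404, 0.0932]
tcp_rot: [-3.141, 0.0, 1.347]
wrist_force: [-2.7, 1.1, 3.7]
width: -0.0003
finger_force: 1.9
```

Request:
arm_command(moves=[[1,[0,0,0.002],[0,0,0]],[1,[0,0,0.003],[0,0,0]]])

```text
time_s: 19.9
ee_pos: [0.5431, 0.1405, 0.0925]
tcp_rot: [-3.141, 0.0, 1.346]
wrist_force: [-3.5, 0.3, 5.0]
width: 0.0003
finger_force: 2.1
```

Request:
arm_command(moves=[[1,[0,0,0.002],[0,0,0]],[1,[0,0,0.003],[0,0,0]]])

```text
time_s: 20.07
ee_pos: [0.5432, 0.1404, 0.0918]
tcp_rot: [3.142, 0.0, 1.346]
wrist_force: [-2.4, 0.3, 4.3]
width: -0.0001
finger_force: 2.2
```

Request:
arm_command(moves=[[1,[0,0,0.002],[0,0,0]],[1,[0,0,0.003],[0,0,0]]])

```text
time_s: 20.23
ee_pos: [0.5432, 0.1404, 0.091]
tcp_rot: [-3.142, 0.0, 1.346]
wrist_force: [-3.2, 1.3, 3.4]
width: -0.0001
finger_force: 2.3
```

Request:
arm_command(moves=[[1,[0,0,0.002],[0,0,0]],[1,[0,0,0.004],[0,0,0]]])

```text
time_s: 20.4
ee_pos: [0.5431, 0.1404, 0.09]
tcp_rot: [-3.141, 0.0, 1.346]
wrist_force: [-4.2, 1.3, 5.0]
width: 0.0
finger_force: 2.5
```

Request:
arm_command(moves=[[1,[0,0,0.002],[0,0,0]],[1,[0,0,0.003],[0,0,0]]])

```text
time_s: 20.57
ee_pos: [0.5431, 0.1405, 0.0892]
tcp_rot: [-3.141, 0.0, 1.346]
wrist_force: [-4.0, 1.5, 5.8]
width: 0.0
finger_force: 2.7
```

Request:
arm_command(moves=[[1,[0,0,0],[0,0,0]],[1,[0,0,0],[0,0,0]]])

```text
time_s: 20.73
ee_pos: [0.5432, 0.1404, 0.0892]
tcp_rot: [3.142, 0.0, 1.346]
wrist_force: [-2.5, 0.7, 3.2]
width: 0.0003
finger_force: 1.8
```

Request:
arm_command(moves=[[1,[0,0,-0.01],[0,0,0]],[1,[0,0,-0.05],[0,0,0]],[1,[0,0,-0.15],[0,0,0]],[1,[0,0,-0.3],[0,0,0]],[1,[0,0,-0.45],[0,0,0]]])

```text
time_s: 21.15
ee_pos: [0.5427, 0.1403, 0.2033]
tcp_rot: [-3.141, 0.001, 1.346]
wrist_force: [1.2, 0.3, 1.0]
width: 0.0
finger_force: 0.0
```

Request:
arm_command(moves=[[1,[0.1,-0.1,-0.1],[0,0,0]],[1,[0.2,-0.2,-0.2],[0,0,0]],[1,[0.2,-0.2,-0.2],[0,0,0]],[1,[0.2,-0.2,-0.2],[0,0,0]],[1,[0.2,-0.2,-0.2],[0,0,0]]])

```text
time_s: 21.57
ee_pos: [0.5056, 0.2002, 0.2518]
tcp_rot: [3.141, 0.0, 1.347]
wrist_force: [-0.0, 0.6, -0.9]
width: -0.0
finger_force: 0.0
```

```bash
python3 - <<'E'
from cyl import *
F=grab('scene'); cyl('scene',.03,.062,(.605,.13),.045)
cv2.imwrite('pics/end.png',cv2.resize(F['img'][220:325,240:340,::-1],(571,600),interpolation=cv2.INTER_CUBIC))
from edge import W
C=[.5935,.088,-.225]
for th in(0.,.05,.1,.2): x,z=.045-.108*np.cos(th),.073+.108*np.sin(th); print(th,((proj(F,W(C,[[x,.022,z],[x,.06,z]]))-[240,220])*5.714).round(0).tolist())
E
```

```text
scene 396 291 x,z at y=0.130: [0.6011 0.0395] dx/dy 0.191 dz/dy 0.094 yrange [0.1029 0.1328 0.1722 0.1732]
0.0 [[467.0, 221.0], [510.0, 298.0]]
0.05 [[469.0, 216.0], [512.0, 293.0]]
0.1 [[469.0, 210.0], [513.0, 288.0]]
0.2 [[469.0, 200.0], [513.0, 278.0]]
```

View pics/end.png

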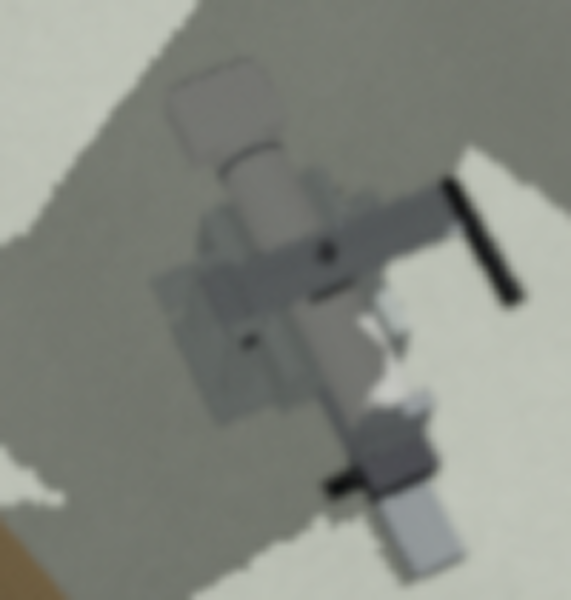

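The strap lies level across the barrel (rod end at about (513,298)), the barrel is in the trough, and its tail is behind the stop's plate at (400,410). The arm is clear, so I'm handing in.

```bash
python3 -c "
from workcell import manip
print(manip.job_done())"
```

```text
the job is handed in; nothing more can be done
None
```

I handed the job in at about 22 s of robot time, but the verdict did not come back, so I can't confirm it passed. The probe lies in the trough with its tail against the stop, and the strap is clamped: about 5.8 N at the rod while pressing, so roughly 7 N on the barrel by my estimate. While seating the tail I briefly pushed about 15 N on the head, roughly 12 N at the stop and so near its limit. The hand moved only 0.3 mm then, and I saw no shift of the stop in the picture.

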